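# Feel the clip's lock pin into its hidden hole

## Task

Lock the tray's remote clip: draw the steel lock pin out of its dark wooden stand, put it through the slot in the clip housing's cover, and feel along gently until its tip drops into the hole hidden underneath. Push it fully home so its collar sits flat on the cover, and let go. Never press hard (keep below about 30 N) on the clip, and leave the remotes and everything else where they are.

Things in the scene. Friction and masses are not known exactly. Their poses are not given: they have to be found in the camera images.
- pin: the loose steel lock pin, about 70 g, upright, starting in the stand's hole, its collar on the stand's top. Origin at the centre of its bottom tip, z up along the pin. Round shank 8 mm in diameter, 38 mm long, its lowest 4 mm tapering to 6.4 mm; above it a collar 24 mm in diameter, 3 mm thick (38 to 41 mm above the tip), then the grip tab
- pin_tip (a point): the centre of the pin's bottom tip (same as the pin's origin)
- pin_tab (a point): centre of the pin's flat grip tab, 55 mm above the tip: 26 mm along the pin's x, 12 mm thick along its y, 28 mm tall
- stand: fixed dark wooden block, 60 x 60 mm, 46 mm tall, origin under its centre; a blind hole 9.6 mm in diameter, 42 mm deep, in the centre of its top holds the pin loosely
- tray: fixed slate tray, 200 mm along x, 320 mm along y, floor 10 mm above the sideboard, rim 16 mm; origin under its centre. On it a steel clip housing, 50 mm along x, 152 mm along y, centred at x = +40 mm, y = 0, its flat top cover 52 mm above the sideboard; two strips lead from it at -x to the spring clip bar over the black remote (all below 33 mm)
- slot (a point): centre of the slot in the clip housing's 4 mm cover, at the cover's top surface; axes as the tray's. The slot runs along y: 62 mm long, 11 mm wide. When the pin is home its collar rests on this surface and its tip is 38 mm below it; with the tip still on the foot below, the collar stands 14 mm above it
- under_slot (a point): point 24 mm below slot, on the flat, hard, level top of the black latch foot that closes the whole slot from below but for one round hole, 9.6 mm wide, 18 mm deep. The hole is on the slot's centre line, up to 20 mm to either side (along y) of this point, elsewhere each time, not measured and in the dark under the cover: feel for it
- tv_remote: flat black remote, 44 x 180 x 16 mm, lying in the tray under the clip bar; leave alone
- speaker_remote: white speaker remote, 36 x 90 x 10 mm, in the tray at its +y end; leave alone
- carabiner: small steel carabiner key holder, about 85 x 32 x 6 mm, in the tray at its -y end; leave alone
- coaster: cork-bottomed glass coaster, 92 mm across, 9 mm thick; leave alone
- mug: white mug, 76 mm across, 85 mm tall; leave alone
- case: grey glasses case, 60 x 160 x 34 mm; leave alone
- candle: amber glass candle jar, 72 mm across, 80 mm tall; leave alone
Mind the look-alikes: they are no part of the job. Of the things that look like the stand, take the one that is farthest from the robot's base at the start.

How it is judged (in metres and radians):
On the way, in this order (a step that is already met when the one before it is completed fails the run):
1. the pin is drawn out of its stand (z of pin_tip in the frame of stand above 0.05 m), for 0.1 s.
2. the pin's tip is through the slot, at least 10 mm below the cover's top (x of pin_tip in the frame of slot between -0.006 and 0.006 m and y of pin_tip in the frame of slot between -0.031 and 0.031 m and z of pin_tip in the frame of slot below -0.01 m), for 0.1 s.
At the end, for the whole second after the job is handed in: the pin stands in the hidden hole through the slot (tip within the slot's outline), upright within 0.1 rad, its tip at least 35.5 mm below the cover's top, that is, its collar within 2.5 mm of the cover; at rest and let go (x of pin_tip in the frame of slot between -0.006 and 0.006 m and y of pin_tip in the frame of slot between -0.031 and 0.031 m and z of pin_tip in the frame of slot below -0.0355 m and angle between pin's own z axis and vertical below 0.1 rad and linear speed of pin below 0.02 m/s); the robot touches nothing.
It fails at once if the pin is pressed on the tray's clip with more than 30 N (contact force between pin and tray above 30 N).
It fails at once if the robot presses on the tray or clip with more than 30 N (contact force between the arm and tray above 30 N).
It fails at once if one of the other things is moved by more than 15 mm (distance of any of tv_remote, speaker_remote, carabiner, coaster, mug, case, candle from where it was at the start of the episode above 0.015 m).
It also fails if it takes over 64 s, if anything falls off the work surface, if the arm or the gripper's body presses on something with over 40 N, if the wrist force passes 120 N, or if a joint passes its speed limit or range.

## Robot

A 6-joint arm with a two-finger parallel gripper is mounted at the origin on the work surface. World frame = base frame: x ahead of the robot, y to its left, z up, the work surface at z = 0. Lengths are in m, angles in degrees, forces in N, time in s.
With the tool pointing down it reaches from about 0.325 to 0.9 m from the base axis. Payload 3.5 kg.
Tool frame: the origin (TCP) lies midway between the tips of the shut fingers; the grasp point (between the pads) lies arm.tcp_to_grasp behind it (arm.tcp_to_grasp is the distance from the TCP to the grasp point, in m); z points along the fingers, y is the line along which they close (so a half turn about z gives the same grasp; the last joint's range is limited). The gripper opens to 85 mm and grips with 20 to 120 N. Pads are 22 mm wide; open, the fingers measure 114 mm over their backs; the gripper's body (76 mm by 85 mm) begins 54 mm behind the grasp point. The pads swing forward as they close: fully open they stand 13 mm farther back than shut.
Start: joints at [-76.685, 15.837, -1.513, 72.651, 0, 84.076], TCP at [0.206, -0.59, 0.231] pointing down, gripper open.
Joint ranges: [-178.77, 178.77], [-48.84, 107.48], [-61.69, 71.31], [-111.58, 123.2], [-90, 87.43], [-180, 180]. Speed limits (degrees/s): [147.25, 147.25, 180, 180, 180, 180].

## Interface

Orientations are given as a 3x3 rotation matrix whose columns are the frame's x, y, z axes.
In Python, from plant import arm, optics gives the robot as it stands.
- The arm moves only by the tool play_rows, never from a script. Its argument "motion" is a list of rows, each an object with "translation": the shift along the world's x, y, z in normalised numbers (1 is 60 cm), a list of three; "twist": the turn about the world's z in parts of the range, where 1.0 means 180 degrees. In form: [{"translation": [dx, dy, dz], "twist": twist}, ...]. A call has exactly 8 rows; each row is the pose to reach, as a shift and turn from the pose commanded when the call began; what a row does not reach only later rows make up. A row lasts 1/8 s, in which the tool goes at most 62.5 mm and 10.7 degrees, less where a joint would pass 70% of its speed; a pose out of reach is approached as far as the arm can. A shift or turn number past 1, either way, is cut back to 1. A call with a gripper value outside its range is refused whole. "fingers" is the closure, from 0 (fully open) to 1 (shut), set as the call begins (left out, the last holds). The fingers move at their own pace and stop on an object; "grip_force" is the grip in N (left out, the last holds). Time passes only in rows, so rows that repeat a pose let the fingers close, or fill a call up. It gives the time, the measured TCP pose, the force, the opening and the grip force at its end, in the units of the state.
- arm.read_state(): the state, without advancing time (a new reading comes with each control period).
- optics.camera(name): name is "side" or "top"; returns the picture (480x640x3 uint8, red, green, blue); there is no depth.
- optics.camera_model(name): a dict with "camera_matrix" (3x3 intrinsics, pixels), "k1" (the pictures are not rectified: a ray, as slopes to the right and down, at radius r is drawn at 1 + k1 r^2 times it, then the intrinsics apply), "R" (3x3) and "t" (3): a world point X has camera coordinates R X + t. Camera axes: x right, y down, z forward; pixel columns grow to the right and rows downward; lengths in m; the calibration is good to about 2 mm. A picture is of the moment at which its call begins. camera_model takes no time and is no camera call.
- arm.hand_in(): hands the job in; it is judged then, once.
The state is a dict: "clock": time; "qpos": joint angles; "qvel": joint speeds; "effort": joint torques, N m; "tcp_pos": TCP position; "tool_rot": TCP orientation; "ft_force": force on the tool from outside, world axes, zero at the start; "torque": the same for the moment, N m; "width": finger opening in m; "gripper_force": force on a finger pad.
Only numpy, scipy, OpenCV 4.12 (cv2) and the standard library are available. Lean on these libraries where they do the work, as an engineer would, in place of code of your own. Each camera call takes 0.05 s, during which the arm holds its last target. There are 200 camera calls.

## Working session

There is one attempt and no reset: what is moved stays moved. The work goes in short steps, Python scripts to look and compute and a tool call to move; the robot and the scene stay as the last step left them, time stands still between calls to the robot, and variables do not carry over. Pictures are saved under pics/ and viewed, at most 10 in all, crops included, and the job is handed in when it is done.

Besides the shell and the picture viewer there is one more tool, called by a JSON object that holds its "op" and its "data". play_rows: Moves the arm, as the interface text tells. Its arguments: {"type":"object","properties":{"motion":{"type":"array"},"fingers":{"type":"number"},"grip_force":{"type":"number"}},"required":["motion"]}

```bash
mkdir -p pics; ls; cat > h.py <<'E'
import numpy as np, cv2
from plant import arm, optics
def ray(cam,u,v):
    m=optics.camera_model(cam);K=np.array(m["camera_matrix"]);k=m["k1"]
    d=np.array([(u-K[0,2])/K[0,0],(v-K[1,2])/K[1,1]]);s=d.copy()
    for _ in range(30): s=d/(1+k*(s@s))
    R=np.array(m["R"]);t=np.array(m["t"]);return -R.T@t,R.T@np.r_[s,1]
def onz(cam,u,v,z):
    o,d=ray(cam,u,v);return o+d*(z-o[2])/d[2]
def proj(cam,X):
    m=optics.camera_model(cam);c=np.array(m["R"])@np.array(X)+np.array(m["t"]);s=c[:2]/c[2]
    s=s*(1+m["k1"]*(s@s));K=np.array(m["camera_matrix"]);return K[0,0]*s[0]+K[0,2],K[1,1]*s[1]+K[1,2]
def snap(cam,name):
    i=optics.camera(cam);cv2.imwrite("pics/"+name,i[:,:,::-1]);return i
E
python3 - <<'E'
from h import *
snap("top","t0.png");snap("side","s0.png")
for c in("top","side"):
    m=optics.camera_model(c);print(c,m["camera_matrix"],m["k1"],-np.array(m["R"]).T@m["t"])
s=arm.read_state();print(s["clock"],s["tcp_pos"],s["tool_rot"],s["ft_force"],s["width"],arm.tcp_to_grasp)
E
```

```text
pics
top [[446.29743585   0.         327.51917729]
 [  0.         446.29743585 233.52670445]
 [  0.           0.           1.        ]] -0.027377913510204417 [ 0.34237861 -0.01025088  0.96366394]
side [[444.48514103   0.         321.73682192]
 [  0.         444.48514103 240.56886097]
 [  0.           0.           1.        ]] 0.017798284593447376 [0.48790135 0.73149164 0.77047207]
0.1 [ 0.20577789 -0.58939589  0.23024197] [[ 9.44145286e-01  3.29529156e-01 -4.62269862e-04]
 [ 3.29529401e-01 -9.44143155e-01  2.01918558e-03]
 [ 2.28931595e-04 -2.05873606e-03 -9.99997855e-01]] [ 0.53641642 -0.34246736  0.36191787] 0.08535227128012106 0.0187
```

View pics/t0.png

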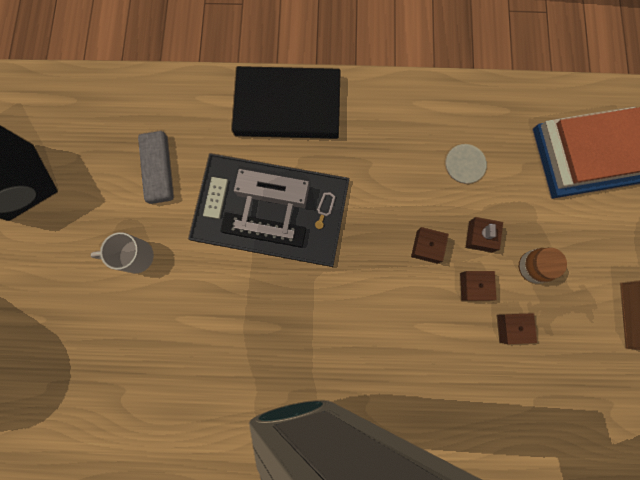

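View pics/s0.png

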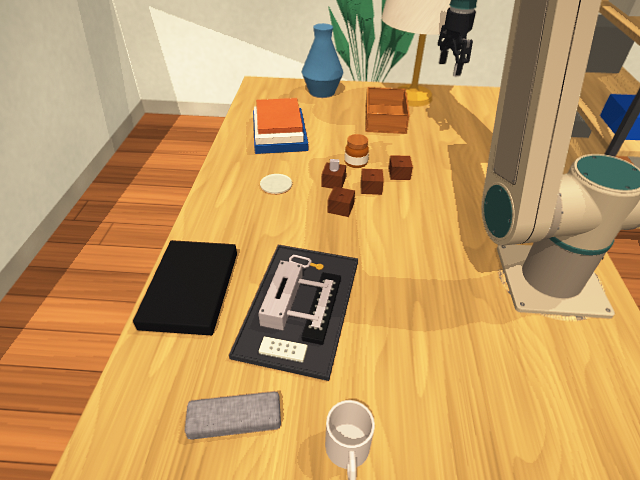

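The top view shows the pin in the stand at about (485,235). The tray's clip slot is at about (271,185), with the housing slightly rotated. Next I'll measure from enlarged crops.

```bash
python3 - <<'E'
from h import *
t=cv2.imread("pics/t0.png");s=cv2.imread("pics/s0.png")
def c(i,x,y,w,h,f): return cv2.resize(i[y:y+h,x:x+w],None,fx=f,fy=f,interpolation=cv2.INTER_CUBIC)
a=np.vstack([c(t,460,210,50,50,6),c(s,313,150,50,50,6)])   # 300x600
b=np.vstack([c(t,225,160,100,60,5),c(s,250,255,100,60,5)])
cv2.imwrite("pics/c0.png",np.hstack([a,b]))
# slot: dark blob inside housing
for cam,i,(x,y,w,h),z in(("top",t,(248,176,48,20),.052),("side",s,(268,266,26,40),.052)):
    g=cv2.cvtColor(i,cv2.COLOR_BGR2GRAY)[y:y+h,x:x+w]
    n,l,st,ce=cv2.connectedComponentsWithStats((g<75).astype(np.uint8))
    for k in range(1,n):
        if st[k,4]>20:
            pts=np.argwhere(l==k)[:,::-1].astype(np.float32)+[x,y]
            r=cv2.minAreaRect(pts.astype(np.float32));bx=cv2.boxPoints(r)
            print(cam,st[k],r,onz(cam,*r[0],z).round(4),onz(cam,*pts.mean(0),z).round(4))
            p=np.array([onz(cam,*q,z)[:2] for q in bx]);print(p.round(4).tolist())
# steel housing top outline in top view
E
```

```text
top [34  0 14  3 25] ((288.5, 177.0), (2.0, 13.0), 90.0) [0.6289 0.0838 0.052 ] [0.6299 0.0803 0.052 ]
[[0.6307, 0.0977], [0.6315, 0.07], [0.627, 0.0698], [0.6263, 0.0975]]
top [  9   6  29   9 142] ((270.8480224609375, 185.83599853515625), (28.621673583984375, 4.9193501472473145), 10.304845809936523) [0.6084 0.1203 0.052 ] [0.6083 0.12   0.052 ]
[[0.6079, 0.1512], [0.6186, 0.1499], [0.6089, 0.0895], [0.5982, 0.0909]]
side [  0   0  10  23 117] ((269.21234130859375, 275.76715087890625), (7.7247161865234375, 23.75935173034668), 20.556045532226562) [0.638 0.093 0.052] [0.6354 0.0868 0.052 ]
[[0.65, 0.122], [0.6427, 0.056], [0.6254, 0.0628], [0.6335, 0.1281]]
side [ 7 12 13 21 98] ((280.9827575683594, 287.7930603027344), (4.270992755889893, 22.654830932617188), 21.801410675048828) [0.6079 0.1247 0.052 ] [0.6079 0.1252 0.052 ]
[[0.6169, 0.1519], [0.6076, 0.0925], [0.5984, 0.0963], [0.6082, 0.1553]]
```

View pics/c0.png

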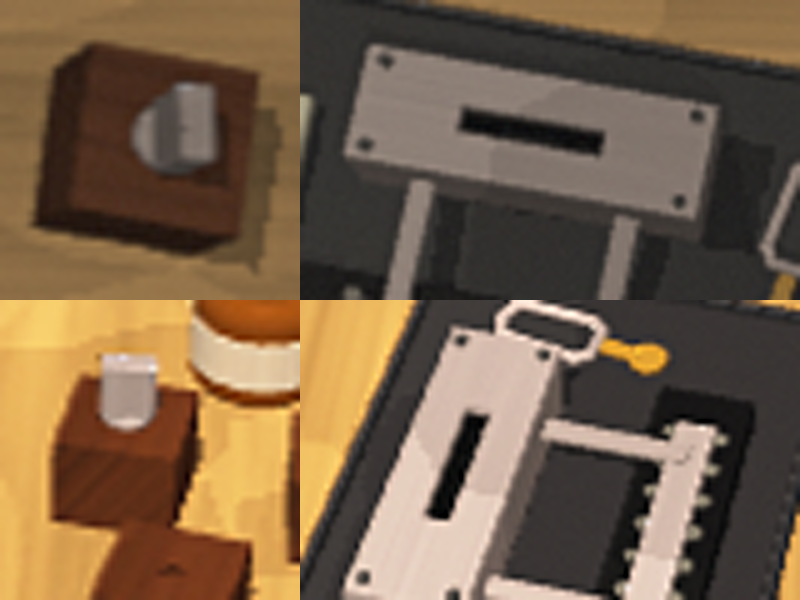

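```bash
python3 - <<'E'
from h import *
T=lambda x,y:(x/6+460-.4,y/6+210-.4)
S=lambda x,y:(x/6+313-.4,(y-300)/6+150-.4)
H=lambda x,y:((x-300)/5+225-.4,y/5+160-.4)
G=lambda x,y:((x-300)/5+250-.4,(y-300)/5+255-.4)
print("tab top T",onz("top",*T(198,122),.077),"S",onz("side",*S(130,362),.077))
for a in((178,85),(214,85),(217,158),(185,162)):print(onz("top",*T(*a),.077)[:2].round(4))
q=[onz("top",*T(*a),.046)[:2] for a in((97,42),(259,72),(240,241),(72,206))];print("stand T",np.mean(q,0),np.round(q,4).tolist())
q=[onz("side",*S(*a),.046)[:2] for a in((80,377),(198,393),(178,465),(55,452))];print("stand S",np.mean(q,0),np.round(q,4).tolist())
q=[onz("top",*H(*a),.052)[:2] for a in((368,44),(719,103),(694,218),(345,157))];print("housing T",np.mean(q,0),np.round(q,4).tolist())
# expected tab base marks and candle
print("candle",onz("top",543,268,.0)[:2],onz("side",357,160,0)[:2])
for c in("top","side"):
    i=cv2.imread("pics/%s0.png"%c[0]);x,y=(475,218) if c=="top" else (322,155)
    r=i[y:y+32,x:x+32].astype(int);m=((r.max(2)-r.min(2)<40)&(r.mean(2)>70)).astype(np.uint8)
    n,l,st,ce=cv2.connectedComponentsWithStats(m);k=1+st[1:,4].argmax();print(c,st[k]+[x,y,0,0,0],ce[k]+[x,y],cv2.minAreaRect(np.argwhere(l==k)[:,::-1].astype(np.float32)))
    print(r.mean(2).astype(int)[2:30,2:30])
E
```

```text
tab top T [ 0.52099193 -0.33732033  0.077     ] S [ 0.52007599 -0.33366763  0.077     ]
[ 0.5336 -0.331 ]
[ 0.5339 -0.3433]
[ 0.5088 -0.3433]
[ 0.5071 -0.3324]
stand T [ 0.52061095 -0.3376422 ] [[0.5549, -0.3142], [0.5457, -0.371], [0.4855, -0.3618], [0.4963, -0.3036]]
stand S [ 0.51991533 -0.33061372] [[0.545, -0.3659], [0.4874, -0.3575], [0.4947, -0.297], [0.5526, -0.3021]]
housing T [0.60887501 0.12050341] [[0.6452, 0.1923], [0.6229, 0.0412], [0.5724, 0.0499], [0.595, 0.1987]]
candle [ 0.45513824 -0.47296872] [ 0.45278256 -0.45829868]
top [482 224  14  14 156] [489.28205128 230.79487179] ((13.5, 12.5), (13.0, 13.0), 90.0)
[[ 45  43  44  45  46  46  46  46  46  48  48  48  50  53  57  61  67  69
   78  89 102 106 106 105 106 105 103 102]
 [ 47  45  44  43  44  45  43  45  44  46  45  47  45  46  46  48  48  48
   51  54  58  59  68  78  88  93 100 105]
 [ 49  49  46  49  46  48  47  44  45  47  43  44  40  40  40  43  41  42
   46  47  47  47  47  50  52  57  86 102]
 [ 47  48  49  50  49  48  49  47  47  47  43  44  50  55  57  51  48  49
   48  46  48  47  46  47  45  48  92 103]
[... 5474 characters left out ...]
 47  50  52  54  55  49  50  53  57  54  54  53  54  57  56  54  54  55
   37  28  20 160 185 181 178 177 178 178]
 [ 49  52  56  55  49  50  55  57  53  55  53  53  57  56  54  54  53  56
   36  26  36 160 171 163 174 177 177 179]
 [ 52  55  54  48  50  56  56  54  55  54  54  55  55  54  52  54  56  56
   35  24  73 163 170 163 175 178 177 178]
 [ 53  55  51  49  55  57  56  55  54  54  55  56  52  54  55  55  54  49
   33  20 160 174 166 162 175 178 177 178]
 [ 54  49  50  53  58  53  54  54  52  56  56  54  53  54  55  53  54  47
   29  34 159 174 166 160 161 174 178 178]
 [ 49  50  56  56  56  54  53  54  57  55  53  55  54  55  55  51  51  49
   27 123 168 172 166 161 161 175 178 180]]
```

Careful with the scale: shifts go in shares of 60 cm and turns go in shares of 180 degrees. That gives: 31.5 cm / 60 = 0.525, 25.5 cm / 60 = 0.425, -17 degrees / 180 = -0.0944.

{"op": "play_rows", "data": {"motion": [{"translation":[0.0667,0.0533,0],"twist":-0.0167},{"translation":[0.1417,0.1167,0],"twist":-0.0333},{"translation":[0.2167,0.175,0],"twist":-0.05},{"translation":[0.2917,0.2333,0],"twist":-0.0667},{"translation":[0.3667,0.2967,0],"twist":-0.0833},{"translation":[0.4417,0.3583,0],"twist":-0.0944},{"translation":[0.5,0.405,0],"twist":-0.0944},{"translation":[0.525,0.425,0],"twist":-0.0944}], "fingers": 0.5, "grip_force": 40}}

```text
clock: 1.1
tcp_pos: [0.5222, -0.3332, 0.2307]
tool_rot: [[0.999, 0.042, -0.001], [0.042, -0.999, 0.001], [-0.001, -0.001, -1.0]]
ft_force: [-0.7, -0.4, 0.4]
width: 0.0424
gripper_force: 0.0
```

To row units: -10 cm / 60 = -0.1667, -9 cm / 60 = -0.15.

{"op": "play_rows", "data": {"motion": [{"translation":[0,0,-0.05],"twist":0},{"translation":[0,0,-0.1],"twist":0},{"translation":[0,0,-0.1333],"twist":0},{"translation":[0,0,-0.15],"twist":0},{"translation":[0,0,-0.1667],"twist":0},{"translation":[0,0,-0.1667],"twist":0},{"translation":[0,0,-0.1667],"twist":0},{"translation":[0,0,-0.1667],"twist":0}]}}

```text
clock: 2.1
tcp_pos: [0.5215, -0.3355, 0.1322]
tool_rot: [[0.999, 0.039, 0.001], [0.039, -0.999, -0.001], [0.001, 0.001, -1.0]]
ft_force: [-0.1, -0.4, -1.2]
width: 0.0428
gripper_force: 0.0
```

```bash
python3 - <<'E'
from h import *
t=snap("top","t1.png");s=snap("side","s1.png")
def c(i,x,y,w,h,f): return cv2.resize(i[y:y+h,x:x+w,::-1],None,fx=f,fy=f,interpolation=cv2.INTER_CUBIC)
cv2.imwrite("pics/c1.png",np.hstack([c(t,440,190,80,100,5),c(s,293,100,80,100,5)]))
st=arm.read_state();print(st["clock"],st["tcp_pos"],st["tool_rot"],st["ft_force"],st["width"])
p=np.array(st["tcp_pos"]);print(proj("top",p),proj("side",p))
E
```

```text
2.2 [ 0.52131511 -0.33533621  0.13197984] [[ 9.99233453e-01  3.91362408e-02  9.28105883e-04]
 [ 3.91369311e-02 -9.99233585e-01 -7.37696446e-04]
 [ 8.98523902e-04  7.73454183e-04 -9.99999297e-01]] [0.29905404 0.38073118 0.7582318 ] 0.04264532780792004
(np.float64(501.91269806749193), np.float64(224.32622056582557)) (np.float64(334.5349834784725), np.float64(142.39809849160318))
```

View pics/c1.png

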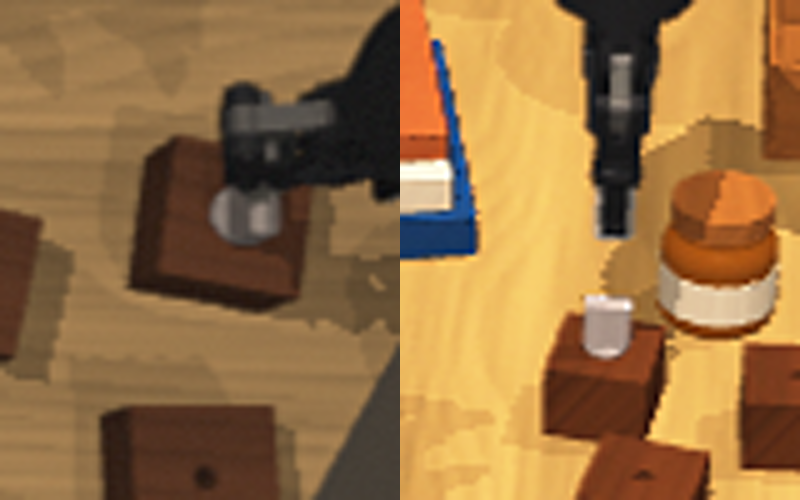

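The crop shows the gripper centred over the pin tab, with the tips at about (336,147) and the tab at about (334,165) in the side view. I'll descend and grip.

{"op": "play_rows", "data": {"motion": [{"translation":[0,0,-0.0333],"twist":0},{"translation":[0,0,-0.0667],"twist":0},{"translation":[0,0,-0.0917],"twist":0},{"translation":[0,0,-0.1083],"twist":0},{"translation":[0,0,-0.12],"twist":0},{"translation":[0,0,-0.1283],"twist":0},{"translation":[0,0,-0.1283],"twist":0},{"translation":[0,0,-0.1283],"twist":0}]}}

```text
clock: 3.2
tcp_pos: [0.5213, -0.3354, 0.0548]
tool_rot: [[0.999, 0.039, 0.001], [0.039, -0.999, -0.001], [0.001, 0.001, -1.0]]
ft_force: [0.3, 1.1, 0.3]
width: 0.0428
gripper_force: 0.0
```

{"op": "play_rows", "data": {"motion": [{"translation":[0,0,0],"twist":0},{"translation":[0,0,0],"twist":0},{"translation":[0,0,0],"twist":0},{"translation":[0,0,0],"twist":0},{"translation":[0,0,0],"twist":0},{"translation":[0,0,0],"twist":0},{"translation":[0,0,0],"twist":0},{"translation":[0,0,0],"twist":0}], "fingers": 1, "grip_force": 30}}

```text
clock: 4.2
tcp_pos: [0.5214, -0.336, 0.0548]
tool_rot: [[0.999, 0.039, 0.001], [0.039, -0.999, -0.002], [0.001, 0.002, -1.0]]
ft_force: [-0.8, -4.3, 3.1]
width: 0.0113
gripper_force: 35.2
```

To row units: 10 cm / 60 = 0.1667, 9 cm / 60 = 0.15.

{"op": "play_rows", "data": {"motion": [{"translation":[0,0,0],"twist":0},{"translation":[0,0,0.0083],"twist":0},{"translation":[0,0,0.025],"twist":0},{"translation":[0,0,0.05],"twist":0},{"translation":[0,0,0.0833],"twist":0},{"translation":[0,0,0.1167],"twist":0},{"translation":[0,0,0.15],"twist":0},{"translation":[0,0,0.1667],"twist":0}], "grip_force": 60}}

```text
clock: 5.2
tcp_pos: [0.5203, -0.3332, 0.1539]
tool_rot: [[0.999, 0.04, -0.001], [0.04, -0.999, 0.004], [-0.001, -0.004, -1.0]]
ft_force: [0.9, 0.2, 0.5]
width: 0.0108
gripper_force: 61.8
```

To row units: 43 cm / 60 = 0.7167, 40 cm / 60 = 0.6667, -11 degrees / 180 = -0.0611.

{"op": "play_rows", "data": {"motion": [{"translation":[0.0167,0.0833,0],"twist":-0.0056},{"translation":[0.0333,0.1833,0],"twist":-0.0167},{"translation":[0.0583,0.2833,0],"twist":-0.0278},{"translation":[0.0833,0.3833,0],"twist":-0.0389},{"translation":[0.1,0.4833,0],"twist":-0.05},{"translation":[0.1167,0.5833,0],"twist":-0.0611},{"translation":[0.1333,0.6667,0],"twist":-0.0611},{"translation":[0.145,0.7167,0],"twist":-0.0611}]}}

```text
clock: 6.2
tcp_pos: [0.6019, 0.0335, 0.1536]
tool_rot: [[0.998, -0.069, -0.001], [-0.069, -0.997, 0.038], [-0.003, -0.038, -0.999]]
ft_force: [0.7, 0.5, -0.6]
width: 0.0106
gripper_force: 61.8
```

To row units: 2.7 cm / 60 = 0.045, 2 cm / 60 = 0.0333.

{"op": "play_rows", "data": {"motion": [{"translation":[0,0.0167,0],"twist":0},{"translation":[0,0.0333,0],"twist":0},{"translation":[0,0.045,0],"twist":0},{"translation":[0,0.045,-0.0167],"twist":0},{"translation":[0,0.045,-0.025],"twist":0},{"translation":[0,0.045,-0.025],"twist":0},{"translation":[0,0.045,-0.025],"twist":0},{"translation":[0,0.045,-0.025],"twist":0}]}}

```text
clock: 7.2
tcp_pos: [0.6019, 0.0475, 0.1396]
tool_rot: [[0.999, -0.05, 0.001], [-0.05, -0.998, 0.047], [-0.001, -0.047, -0.999]]
ft_force: [-0.3, 0.1, -0.8]
width: 0.0105
gripper_force: 61.8
```

```bash
python3 - <<'E'
from h import *
t=snap("top","t2.png");s=snap("side","s2.png")
def c(i,x,y,w,h,f): return cv2.resize(i[y:y+h,x:x+w,::-1],None,fx=f,fy=f,interpolation=cv2.INTER_CUBIC)
cv2.imwrite("pics/c2.png",np.hstack([c(t,230,150,80,100,5),c(s,250,220,80,100,5)]))
st=arm.read_state();print(st["clock"],st["tcp_pos"],st["tool_rot"],st["ft_force"],st["width"])
p=np.array(st["tcp_pos"])-[0,0,.0468];print("tip",proj("top",p),proj("side",p),proj("side",p+[0,0,.041]))
E
```

```text
7.3 [0.60192617 0.04756154 0.1396115 ] [[ 0.99875195 -0.04992837  0.00130109]
 [-0.04993439 -0.99764988  0.04691781]
 [-0.0010445  -0.04692423 -0.99889791]] [-0.39010846  0.5437199  -0.33138346] 0.0108802979976082
tip (np.float64(303.95559043390205), np.float64(184.09579689372435)) (np.float64(287.7464669595134), np.float64(248.68630242148316)) (np.float64(287.01227889379425), np.float64(234.81408648948198))
```

View pics/c2.png

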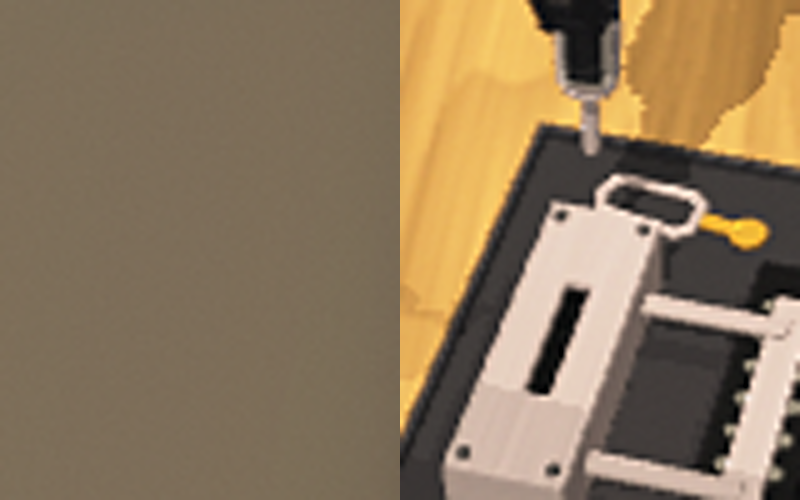

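The crop shows the pin held upright, its tip at about (289,251) in the side view, still short of the slot at about (281,288). Joint 6 is at its limit, so I'll turn back positive.

To row units: 25 degrees / 180 = 0.1389.

{"op": "play_rows", "data": {"motion": [{"translation":[0,0,0],"twist":0.0222},{"translation":[0,0,0],"twist":0.0444},{"translation":[0,0,0],"twist":0.0667},{"translation":[0,0,0],"twist":0.0889},{"translation":[0,0,0],"twist":0.1111},{"translation":[0,0,0],"twist":0.1389},{"translation":[0,0,0],"twist":0.1389},{"translation":[0,0,0],"twist":0.1389}]}}

```text
clock: 8.3
tcp_pos: [0.6017, 0.0476, 0.1394]
tool_rot: [[0.927, 0.375, -0.019], [0.376, -0.926, 0.043], [-0.002, -0.047, -0.999]]
ft_force: [-0.5, 0.2, -1.1]
width: 0.0106
gripper_force: 61.7
```

To row units: 5.2 cm / 60 = 0.0867, 4.6 cm / 60 = 0.0767, -6 degrees / 180 = -0.0333.

{"op": "play_rows", "data": {"motion": [{"translation":[0,0.0133,0],"twist":-0.0056},{"translation":[0.0017,0.03,0],"twist":-0.0167},{"translation":[0.0033,0.0467,0],"twist":-0.0278},{"translation":[0.005,0.0633,-0.0117],"twist":-0.0333},{"translation":[0.0067,0.0767,-0.0267],"twist":-0.0333},{"translation":[0.0067,0.0867,-0.0433],"twist":-0.0333},{"translation":[0.0067,0.0867,-0.0533],"twist":-0.0333},{"translation":[0.0067,0.0867,-0.0533],"twist":-0.0333}]}}

```text
clock: 9.3
tcp_pos: [0.6049, 0.0994, 0.1063]
tool_rot: [[0.961, 0.277, -0.017], [0.278, -0.96, 0.044], [-0.004, -0.047, -0.999]]
ft_force: [-0.4, 0.0, -0.6]
width: 0.0111
gripper_force: 61.7
```

```bash
python3 - <<'E'
from h import *
t=snap("top","t3.png");s=snap("side","s3.png")
def c(i,x,y,w,h,f): return cv2.resize(i[y:y+h,x:x+w,::-1],None,fx=f,fy=f,interpolation=cv2.INTER_CUBIC)
cv2.imwrite("pics/c3.png",np.hstack([c(t,240,160,60,60,6),c(s,255,240,60,60,7)[:360,:420]]))
st=arm.read_state();print(st["clock"],st["tcp_pos"],np.round(st["tool_rot"],3),st["ft_force"],st["qpos"])
p=np.array(st["tcp_pos"])+.0468*np.array(st["tool_rot"])[:,2];print("tip",p,proj("top",p),proj("side",p))
E
```

```text
9.4 [0.60580655 0.09928749 0.10734983] [[ 0.961  0.277 -0.015]
 [ 0.278 -0.96   0.045]
 [-0.002 -0.047 -0.999]] [ 0.2400256   1.01525951 -0.0388232 ] [  2.04497293  20.13719523 -11.38858337  59.21425867   2.57971278
 165.91615239]
tip [0.60512793 0.10137104 0.06060116] (np.float64(279.25653390517596), np.float64(186.39785896639862)) (np.float64(283.5910695939111), np.float64(276.9327297991871))
```

View pics/c3.png

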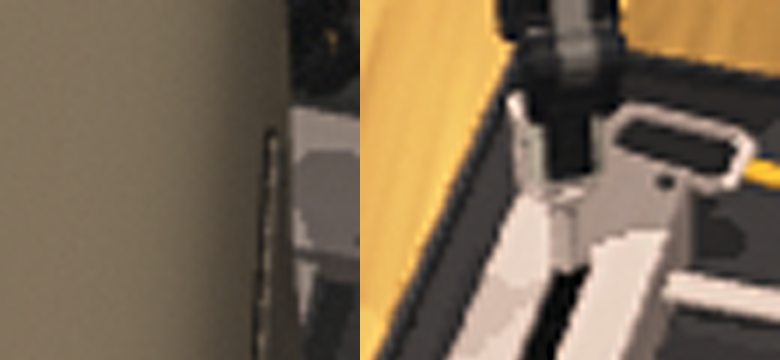

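The crop shows the pin tip at about (284,278) over the slot's -y part and on its centre line. I'll lower it gently.

To row units: -1.1 cm / 60 = -0.0183, -1 cm / 60 = -0.0167.

{"op": "play_rows", "data": {"motion": [{"translation":[0,0,-0.005],"twist":0},{"translation":[0,0,-0.01],"twist":0},{"translation":[0,0,-0.0133],"twist":0},{"translation":[0,0,-0.015],"twist":0},{"translation":[0,0,-0.0167],"twist":0},{"translation":[0,0,-0.0183],"twist":0},{"translation":[0,0,-0.0183],"twist":0},{"translation":[0,0,-0.0183],"twist":0}]}}

```text
clock: 10.4
tcp_pos: [0.6058, 0.0996, 0.0964]
tool_rot: [[0.961, 0.278, -0.014], [0.278, -0.96, 0.045], [-0.001, -0.047, -0.999]]
ft_force: [-1.6, 0.4, -0.2]
width: 0.0107
gripper_force: 61.7
```

To row units: -0.6 cm / 60 = -0.01, -0.5 cm / 60 = -0.0083.

{"op": "play_rows", "data": {"motion": [{"translation":[0,0,-0.0017],"twist":0},{"translation":[0,0,-0.0033],"twist":0},{"translation":[0,0,-0.005],"twist":0},{"translation":[0,0,-0.0067],"twist":0},{"translation":[0,0,-0.0083],"twist":0},{"translation":[0,0,-0.01],"twist":0},{"translation":[0,0,-0.01],"twist":0},{"translation":[0,0,-0.01],"twist":0}]}}

```text
clock: 11.4
tcp_pos: [0.6057, 0.0995, 0.0904]
tool_rot: [[0.961, 0.278, -0.015], [0.278, -0.96, 0.045], [-0.002, -0.047, -0.999]]
ft_force: [0.0, -0.6, 0.1]
width: 0.0108
gripper_force: 61.7
```

Through the slot. Now lower toward the foot.

To row units: -1.3 cm / 60 = -0.0217, -1.2 cm / 60 = -0.02.

{"op": "play_rows", "data": {"motion": [{"translation":[0,0,-0.0033],"twist":0},{"translation":[0,0,-0.0067],"twist":0},{"translation":[0,0,-0.01],"twist":0},{"translation":[0,0,-0.0133],"twist":0},{"translation":[0,0,-0.0167],"twist":0},{"translation":[0,0,-0.02],"twist":0},{"translation":[0,0,-0.0217],"twist":0},{"translation":[0,0,-0.0217],"twist":0}]}}

```text
clock: 12.4
tcp_pos: [0.6056, 0.0996, 0.0773]
tool_rot: [[0.961, 0.278, -0.015], [0.278, -0.96, 0.045], [-0.002, -0.047, -0.999]]
ft_force: [-0.1, -1.0, -0.5]
width: 0.0109
gripper_force: 61.7
```

To row units: -0.2 cm / 60 = -0.0033, -0.15 cm / 60 = -0.0025.

{"op": "play_rows", "data": {"motion": [{"translation":[0,0,-0.0008],"twist":0},{"translation":[0,0,-0.0017],"twist":0},{"translation":[0,0,-0.0025],"twist":0},{"translation":[0,0,-0.0033],"twist":0},{"translation":[0,0,-0.0033],"twist":0},{"translation":[0,0,-0.0033],"twist":0},{"translation":[0,0,-0.0033],"twist":0},{"translation":[0,0,-0.0033],"twist":0}]}}

```text
clock: 13.4
tcp_pos: [0.6057, 0.0996, 0.0754]
tool_rot: [[0.961, 0.278, -0.015], [0.278, -0.96, 0.045], [-0.002, -0.047, -0.999]]
ft_force: [-0.3, -0.3, -0.6]
width: 0.0109
gripper_force: 61.7
```

To row units: -0.1 cm / 60 = -0.0017, -0.05 cm / 60 = -0.0008.

{"op": "play_rows", "data": {"motion": [{"translation":[0,0,-0.0008],"twist":0},{"translation":[0,0,-0.0017],"twist":0},{"translation":[0,0,-0.0017],"twist":0},{"translation":[0,0,-0.0017],"twist":0},{"translation":[0,0,-0.0017],"twist":0},{"translation":[0,0,-0.0017],"twist":0},{"translation":[0,0,-0.0017],"twist":0},{"translation":[0,0,-0.0017],"twist":0}]}}

```text
clock: 14.4
tcp_pos: [0.6059, 0.0996, 0.0746]
tool_rot: [[0.961, 0.278, -0.014], [0.278, -0.96, 0.045], [-0.001, -0.047, -0.999]]
ft_force: [-1.9, -0.1, 4.6]
width: 0.0107
gripper_force: 62.6
```

To row units: 0.4 cm / 60 = 0.0067, 0.05 cm / 60 = 0.0008.

{"op": "play_rows", "data": {"motion": [{"translation":[0.0002,0.0008,0],"twist":0},{"translation":[0.0003,0.0017,0],"twist":0},{"translation":[0.0003,0.0025,0],"twist":0},{"translation":[0.0005,0.0033,0],"twist":0},{"translation":[0.0007,0.0042,0],"twist":0},{"translation":[0.0008,0.005,0],"twist":0},{"translation":[0.0008,0.0058,0],"twist":0},{"translation":[0.001,0.0067,0],"twist":0}]}}

```text
clock: 15.4
tcp_pos: [0.6065, 0.102, 0.0745]
tool_rot: [[0.961, 0.277, -0.014], [0.277, -0.96, 0.041], [-0.002, -0.043, -0.999]]
ft_force: [-1.9, -4.3, 4.2]
width: 0.0107
gripper_force: 62.6
```

To row units: 0.3 cm / 60 = 0.005, 0.25 cm / 60 = 0.0042.

{"op": "play_rows", "data": {"motion": [{"translation":[0.0002,0.0008,0],"twist":0},{"translation":[0.0003,0.0017,0],"twist":0},{"translation":[0.0003,0.0025,0],"twist":0},{"translation":[0.0005,0.0033,0],"twist":0},{"translation":[0.0007,0.0042,0],"twist":0},{"translation":[0.0008,0.005,0],"twist":0},{"translation":[0.0008,0.005,0],"twist":0},{"translation":[0.0008,0.005,0],"twist":0}]}}

```text
clock: 16.4
tcp_pos: [0.6066, 0.1064, 0.0742]
tool_rot: [[0.961, 0.277, -0.015], [0.278, -0.96, 0.044], [-0.002, -0.047, -0.999]]
ft_force: [0.3, -1.2, -1.5]
width: 0.0111
gripper_force: 61.7
```

{"op": "play_rows", "data": {"motion": [{"translation":[0,0,-0.0008],"twist":0},{"translation":[0,0,-0.0017],"twist":0},{"translation":[0,0,-0.0017],"twist":0},{"translation":[0,0,-0.0017],"twist":0},{"translation":[0,0,-0.0017],"twist":0},{"translation":[0,0,-0.0017],"twist":0},{"translation":[0,0,-0.0017],"twist":0},{"translation":[0,0,-0.0017],"twist":0}]}}

```text
clock: 17.4
tcp_pos: [0.607, 0.1065, 0.0735]
tool_rot: [[0.961, 0.278, -0.014], [0.278, -0.96, 0.044], [-0.001, -0.047, -0.999]]
ft_force: [-0.5, -2.3, 1.1]
width: 0.0107
gripper_force: 62.0
```

To row units: -0.1 cm / 60 = -0.0017, -0.05 cm / 60 = -0.0008.

{"op": "play_rows", "data": {"motion": [{"translation":[0,0,-0.0008],"twist":0},{"translation":[0,0,-0.0017],"twist":0},{"translation":[0,0,-0.0017],"twist":0},{"translation":[0,0,-0.0017],"twist":0},{"translation":[0,0,-0.0017],"twist":0},{"translation":[0,0,-0.0017],"twist":0},{"translation":[0,0,-0.0017],"twist":0},{"translation":[0,0,-0.0017],"twist":0}]}}

```text
clock: 18.4
tcp_pos: [0.607, 0.1065, 0.0724]
tool_rot: [[0.961, 0.278, -0.014], [0.278, -0.96, 0.044], [-0.001, -0.047, -0.999]]
ft_force: [0.9, -2.9, 2.8]
width: 0.0107
gripper_force: 62.2
```

To row units: -0.25 cm / 60 = -0.0042, -0.2 cm / 60 = -0.0033.

{"op": "play_rows", "data": {"motion": [{"translation":[0,-0.0008,0],"twist":0},{"translation":[0,-0.0008,-0.0008],"twist":0},{"translation":[0,-0.0008,-0.0017],"twist":0},{"translation":[0,-0.0008,-0.0025],"twist":0},{"translation":[0,-0.0008,-0.0033],"twist":0},{"translation":[0,-0.0008,-0.0042],"twist":0},{"translation":[0,-0.0008,-0.0042],"twist":0},{"translation":[0,-0.0008,-0.0042],"twist":0}]}}

```text
clock: 19.4
tcp_pos: [0.6067, 0.106, 0.0697]
tool_rot: [[0.961, 0.278, -0.015], [0.278, -0.96, 0.044], [-0.002, -0.047, -0.999]]
ft_force: [-0.1, -2.9, 0.5]
width: 0.0107
gripper_force: 62.0
```

{"op": "play_rows", "data": {"motion": [{"translation":[0,-0.0008,-0.0008],"twist":0},{"translation":[0,-0.0008,-0.0017],"twist":0},{"translation":[0,-0.0008,-0.0025],"twist":0},{"translation":[0,-0.0008,-0.0033],"twist":0},{"translation":[0,-0.0008,-0.0042],"twist":0},{"translation":[0,-0.0008,-0.005],"twist":0},{"translation":[0,-0.0008,-0.005],"twist":0},{"translation":[0,-0.0008,-0.005],"twist":0}]}}

```text
clock: 20.4
tcp_pos: [0.6067, 0.1056, 0.0667]
tool_rot: [[0.961, 0.278, -0.015], [0.278, -0.96, 0.045], [-0.002, -0.047, -0.999]]
ft_force: [0.8, -2.2, -0.6]
width: 0.0108
gripper_force: 61.9
```

To row units: -0.3 cm / 60 = -0.005, -0.25 cm / 60 = -0.0042.

{"op": "play_rows", "data": {"motion": [{"translation":[0,-0.0005,-0.0008],"twist":0},{"translation":[0,-0.0005,-0.0017],"twist":0},{"translation":[0,-0.0005,-0.0025],"twist":0},{"translation":[0,-0.0005,-0.0033],"twist":0},{"translation":[0,-0.0005,-0.0042],"twist":0},{"translation":[0,-0.0005,-0.005],"twist":0},{"translation":[0,-0.0005,-0.005],"twist":0},{"translation":[0,-0.0005,-0.005],"twist":0}]}}

```text
clock: 21.4
tcp_pos: [0.6067, 0.1053, 0.0638]
tool_rot: [[0.961, 0.278, -0.015], [0.278, -0.96, 0.045], [-0.002, -0.047, -0.999]]
ft_force: [-0.0, -0.1, -0.8]
width: 0.011
gripper_force: 61.8
```

To row units: -0.2 cm / 60 = -0.0033, -0.15 cm / 60 = -0.0025.

{"op": "play_rows", "data": {"motion": [{"translation":[0,0,-0.0008],"twist":0},{"translation":[0,0,-0.0017],"twist":0},{"translation":[0,0,-0.0025],"twist":0},{"translation":[0,0,-0.0033],"twist":0},{"translation":[0,0,-0.0033],"twist":0},{"translation":[0,0,-0.0033],"twist":0},{"translation":[0,0,-0.0033],"twist":0},{"translation":[0,0,-0.0033],"twist":0}]}}

```text
clock: 22.4
tcp_pos: [0.6068, 0.1053, 0.0619]
tool_rot: [[0.961, 0.278, -0.014], [0.278, -0.96, 0.045], [-0.002, -0.047, -0.999]]
ft_force: [0.8, 0.0, -0.2]
width: 0.0106
gripper_force: 61.8
```

To row units: -0.13 cm / 60 = -0.0022, -0.1 cm / 60 = -0.0017.

{"op": "play_rows", "data": {"motion": [{"translation":[0,0,-0.0005],"twist":0},{"translation":[0,0,-0.001],"twist":0},{"translation":[0,0,-0.0017],"twist":0},{"translation":[0,0,-0.0022],"twist":0},{"translation":[0,0,-0.0022],"twist":0},{"translation":[0,0,-0.0022],"twist":0},{"translation":[0,0,-0.0022],"twist":0},{"translation":[0,0,-0.0022],"twist":0}]}}

```text
clock: 23.4
tcp_pos: [0.6069, 0.1053, 0.0611]
tool_rot: [[0.961, 0.278, -0.014], [0.278, -0.96, 0.045], [-0.001, -0.047, -0.999]]
ft_force: [-2.1, -1.0, 6.1]
width: 0.0104
gripper_force: 62.5
```

The collar is touching the cover. Release it and retreat upward.

{"op": "play_rows", "data": {"motion": [{"translation":[0,0,0],"twist":0},{"translation":[0,0,0],"twist":0},{"translation":[0,0,0],"twist":0},{"translation":[0,0,0],"twist":0},{"translation":[0,0,0],"twist":0},{"translation":[0,0,0],"twist":0},{"translation":[0,0,0],"twist":0},{"translation":[0,0,0],"twist":0}], "fingers": 0.5}}

```text
clock: 24.4
tcp_pos: [0.6068, 0.1053, 0.0606]
tool_rot: [[0.961, 0.278, -0.015], [0.278, -0.96, 0.045], [-0.002, -0.047, -0.999]]
ft_force: [-0.7, 0.5, 0.4]
width: 0.0428
gripper_force: 0.0
```

To row units: 10 cm / 60 = 0.1667, 9 cm / 60 = 0.15.

{"op": "play_rows", "data": {"motion": [{"translation":[0,0,0.0083],"twist":0},{"translation":[0,0,0.025],"twist":0},{"translation":[0,0,0.05],"twist":0},{"translation":[0,0,0.0833],"twist":0},{"translation":[0,0,0.1167],"twist":0},{"translation":[0,0,0.15],"twist":0},{"translation":[0,0,0.1667],"twist":0},{"translation":[0,0,0.1667],"twist":0}]}}

```text
clock: 25.4
tcp_pos: [0.6077, 0.1053, 0.162]
tool_rot: [[0.961, 0.278, -0.012], [0.278, -0.96, 0.045], [0.001, -0.046, -0.999]]
ft_force: [-0.8, -0.3, 1.4]
width: 0.0425
gripper_force: 0.0
```

```bash
python3 - <<'E'
from h import *
s=snap("side","s4.png")
cv2.imwrite("pics/c4.png",cv2.resize(s[230:330,240:360,::-1],None,fx=6,fy=6,interpolation=cv2.INTER_CUBIC)[:600])
E
```

```text
(no output)
```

View pics/c4.png

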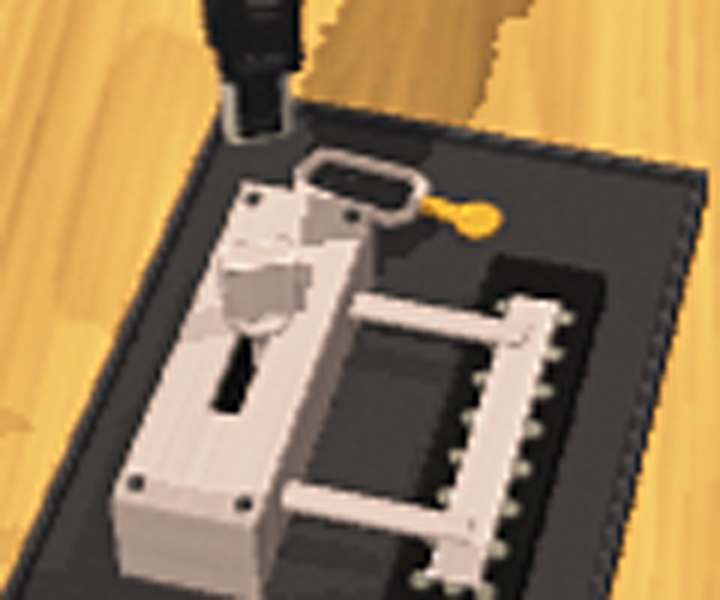

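The crop shows the pin upright with its collar flat on the cover, around (283,284) in the full side picture. The gripper is clear above it, and the remotes and carabiner are unmoved.

```bash
python3 -c "
from plant import arm
print(arm.hand_in())"
```

```text
the job is handed in; nothing more can be done
None
```

I drew the pin from its stand, fed it through the slot into the hidden hole, pushed it home and let go. The last picture shows its collar flat on the cover; wrist force readings between moves stayed below about 7 N, and I handed the job in at about 25 s without seeing a verdict.

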